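# Reset the tripped carver power unit

### The arm

A 7-joint arm with a two-finger parallel gripper is mounted at the origin on the work surface. World frame = base frame: x ahead of the robot, y to its left, z up, the work surface at z = 0. Lengths are in m, angles in rad, forces in N, time in s.
With the tool pointing down it reaches from about 0.4 to 0.875 m from the base axis. Payload 6.5 kg.
Tool frame: the origin (TCP) lies midway between the tips of the shut fingers; the grasp point (between the pads) lies 19 mm behind it (bot.grip_depth is the distance from the TCP to the grasp point, in m); z points along the fingers, y is the direction in which the jaws open and shut (so a half turn about z gives the same grasp; the last joint's range is limited). The gripper opens to 88 mm and grips with 3 to 60 N. Pads are 18 mm wide; open, the fingers measure 123 mm over their backs; the gripper's body (75 mm by 187 mm) begins 45 mm behind the grasp point.
Start: joints at [-1.195, 0.536, -0.004, 1.538, 0.003, 1.067, -0.071], TCP at [0.278, 0.588, 0.239] pointing down, gripper open.
Joint ranges: [-2.7, 2.7], [-0.37, 2.16], [-1.27, 1.26], [0.24, 2.4], [-1.31, 4.45], [0.19, 1.91], [-2.76, 2.76]. Speed limits (rad/s): [2.39, 2.39, 3.14, 3.14, 3.14, 3.14, 3.14].

### API

Orientations are given as [roll, pitch, yaw] about the fixed x, y, z axes, in that order (R = Rz(yaw) Ry(pitch) Rx(roll)).
In Python, from workcell import telemetry, eyes, job_done, models, bot gives the robot as it stands.
- The arm moves only by the shell command python3 -m pendant 'ROWS' [OPENING] [FORCE]. ROWS is JSON, a list of rows, each an object of numbers: "tx", "ty", "tz": the shift along the tool's x, y, z in mm; "yaw": the turn about the tool's z in degrees. In form: [{"tx": .., "ty": .., "tz": .., "yaw": ..}, ...]. A call has 1 to 10 rows; each row is the pose to reach, as a shift and turn from the pose commanded when the call began, along the tool's axes at that moment; what a row does not reach only later rows make up. A row lasts 1/12 s, in which the tool goes at most 41.7 mm and 7.16 degrees, less where a joint would pass 70% of its speed; a pose out of reach is approached as far as the arm can. A call with a gripper value outside its range is refused whole. OPENING is the opening, from 0 (shut) to 1 (fully open), set as the call begins (- or left out, the last holds). The fingers move at their own pace and stop on an object; FORCE is the grip in N (left out, the last holds). Time passes only in rows, so rows that repeat a pose let the fingers close. It gives the time, the measured TCP pose, the force and the opening at its end, in the units of the state.
- telemetry.read_state(): the state, without advancing time (a new reading comes with each control period).
- eyes.get_image(name): name is "scene" or "top" or "wrist"; returns a dict with "frame" (400x640x3 uint8, blue, green, red), "depth" (400x640 float32, m along the optical axis (not along the pixel's ray), 0 where there is no reading), "fov_y" (degrees; the focal length in pixels is half the picture's height over the tangent of half this angle, whatever the lens; pixels are square), "cx", "cy" (the principal point, pixels), "D" ([k1, k2, p1, p2, k3] as OpenCV has them; the pictures are not rectified), "pose" (4x4, takes a point from camera to world coordinates). Camera axes: x right, y up, looking along -z (the intrinsics and any distortion apply to the point x, -y, -z); pixel columns grow to the right and rows downward; lengths in m; the calibration is good to about 2 mm. A picture is of the moment at which its call begins.
- job_done(): hands the job in, once; it reports no verdict.
Trained networks look in a picture, given as the dict that the camera call returned (one of the last four; its "shot" number tells which), for a name from the list of things; names that differ only in an ending like _2 or _b are one class to them, and where a whole thing is asked for, a point or a joint stands for the part that bears it (a point fixed in the world has none). Each returns a list of dicts, best first, with "score" (0 to 1); they miss things now and then, are a little off and sometimes report something else, mostly with a low value. They report only what shows in the picture. A call takes as long as a camera call. They do not tell look-alikes from the thing itself.
- models.spot_in(picture, target): "point" ([column, row] in pixels, amid what is visible of it).
The state is a dict: "time": time; "joints": joint angles; "joint_vel": joint speeds; "tau": joint torques, N m; "tcp_pos": TCP position; "tcp_rot": TCP orientation; "force": force on the tool from outside, world axes, zero at the start; "moment": the same for the moment, N m; "grip_width": finger opening in m.
Only numpy, scipy, OpenCV 4.12 (cv2) and the standard library are available. Lean on these libraries where they do the work, as an engineer would, in place of code of your own. Each camera call takes 0.05 s, during which the arm holds its last target. There are 200 camera calls.

### The job

The blue power unit has tripped. Push its dust shutter fully open by the yellow lug, reach a fingertip down into the well and press the sunken red reset key fully down for a moment, then come out and push the shutter fully shut again. Only push, never pinch the lug, and leave the green unit and everything else on the table as it is.

Things in the scene. Friction and masses are not known exactly. Their poses are not given: they have to be found in the camera images.
- blue_unit: The blue power unit (the tripped one, red lamp): painted box 150 (x) x 200 (y) x 70 mm high, fixed to the table (it may stand turned by up to 0.4 rad). Origin: centre of its underside; z up. Its round well opens in the top at local x = 0, y = -45 mm. On top it also has two guide rails for the shutter along y (at x = +-32 mm, 6 mm high) and a black speed dial (28 mm across, 10 mm high, at x = 30, y = 78 mm).
- blue_well (a point): Centre of the mouth of the blue unit's well, level with the unit's top (70 mm above the table). The well is a round hole 46 mm across; the red key stands in it, its top 16 mm below the mouth, and the floor lies 28 mm below the mouth.
- blue_key_top (a point): Centre of the top face of the blue unit's reset key: a red disc 24 mm across, in the middle of the well. Moves down with the key.
- blue_key (a joint): How far the blue unit's key is pressed down: 0 = up, 0.006 m = fully down. Spring return: about 1 N to start, 4 N at the bottom, then a solid stop.
- blue_shutter (a joint): How far the blue unit's dust shutter is slid open along the unit's +y: 0 = fully shut (centred over the well), 0.060 m = fully open (stop; the well is then wholly clear). It starts 0 to 15 mm open. Steel plate 56 x 56 x 4 mm on the unit's top, its upper face 74.5 mm above the table; it slides with about 1.5 N of friction and stays where it is left.
- blue_lug (a point): Middle of the top of the yellow lug on the blue unit's shutter: an upright ridge across the middle of the plate, 40 mm along the unit's x, 10 mm thick along y, 20 mm high (top 94.5 mm above the table). Moves with the shutter. Push its -y face to open and its +y face to shut.
- green_unit: The green power unit, same make and build, not to be operated: painted box 150 (x) x 200 (y) x 70 mm high, fixed to the table (it may stand turned by up to 0.4 rad). Origin: centre of its underside; z up. Its round well opens in the top at local x = 0, y = -45 mm. On top it also has two guide rails for the shutter along y (at x = +-32 mm, 6 mm high) and a black speed dial (28 mm across, 10 mm high, at x = 30, y = 78 mm).
- green_lug (a point): Middle of the top of the yellow lug on the green unit's shutter (built as on the blue one).
- green_key (a joint): How far the green unit's key is pressed down, m.
- tray: Bystander: carved wooden tray 280 x 190 x 20 mm lying flat. Loose. Origin: underside.
- mallet: Bystander: rubber-headed mallet with a wooden handle, about 250 mm long, 55 mm high, lying flat on a blue mat. Loose. Origin: underside.
- gouge_a: Bystander: wood-handled carving gouge, lying, 197 mm long, 16 mm thick. Loose. Origin: underside.
- gouge_b: Bystander: second carving gouge, lying, 197 mm long, 16 mm thick. Loose. Origin: underside.
- bowl: Bystander: dark red lacquer bowl, 110 mm across, 45 mm high. Loose. Origin: underside.
- tea: Bystander: tea bottle standing, 64 mm across, 190 mm high. Loose. Origin: underside.
- wax: Bystander: small amber wax jar, 32 mm across, 35 mm high, standing between the two units. Loose. Origin: underside.
Mind the look-alikes: they are no part of the job. What is shaped like the blue_unit but orange is not meant.

How it is judged:
By the outcome, as a careful person would: the job done as asked, in the order asked, and still so for the second after the job is handed in, with the robot touching nothing.
It also fails if it takes over 53 s, if anything falls off the work surface, if the arm or the gripper's body presses on something with over 40 N, if the wrist force passes 120 N, or if a joint passes its speed limit or range.

## Working session

There is one attempt and no reset: what is moved stays moved. The work goes in short steps, Python scripts to look and compute and a shell command to move; the robot and the scene stay as the last step left them, time stands still between calls to the robot, and variables do not carry over. Pictures are saved under pics/ and viewed, about 8 in all and at most 12, crops included, and the job is handed in when it is done.

```bash
mkdir -p pics; cat > h.py <<'E'
import numpy as np,cv2
from workcell import telemetry,eyes,models
def K(p):
    f=200/np.tan(np.radians(p["fov_y"])/2)
    return np.array([[f,0,p["cx"]],[0,f,p["cy"]],[0,0,1.]])
def ray(p,uv):
    q=cv2.undistortPoints(np.array(uv,float).reshape(-1,1,2),K(p),np.array(p["D"],float)).reshape(-1,2)
    d=np.c_[q[:,0],-q[:,1],-np.ones(len(q))]
    P=np.array(p["pose"]);return P[:3,3],d@P[:3,:3].T
def on_z(p,uv,z):
    o,d=ray(p,uv);return o+d*((z-o[2])/d[:,2])[:,None]
def depthpt(p,uv):
    o,d=ray(p,uv);z=np.array([p["depth"][int(round(v)),int(round(u))] for u,v in np.array(uv).reshape(-1,2)])
    return o+d*z[:,None]
def proj(p,X):
    P=np.array(p["pose"]);c=(np.asarray(X,float)-P[:3,3])@P[:3,:3]
    c=c*[1,-1,-1];return cv2.projectPoints(c.reshape(-1,1,3),np.zeros(3),np.zeros(3),K(p),np.array(p["D"],float))[0].reshape(-1,2)
E
python3 - <<'E'
from h import *
np.set_printoptions(precision=3,suppress=True)
s=telemetry.read_state();print({k:s[k] for k in("time","tcp_pos","tcp_rot","force","grip_width")})
ims=[]
for n in("top","scene"):
    p=eyes.get_image(n);ims.append(p["frame"]);cv2.imwrite(f"pics/{n}0.png",p["frame"])
    for t in("blue_unit","blue_lug","wax"):
        for r in models.spot_in(p,t)[:4]:print(n,t,np.array(r["point"]),round(r["score"],2),depthpt(p,r["point"])[0])
E
```

```text
{'time': 0.0, 'tcp_pos': array([0.278, 0.587, 0.238]), 'tcp_rot': array([-3.14,  0.  ,  2.7 ]), 'force': array([-0.085, -0.562, -0.169]), 'grip_width': 0.08853388335546049}
top blue_unit [391.6 166.1] 0.64 [ 0.593 -0.229  0.072]
top blue_unit [363.6 251.1] 0.57 [ 0.336 -0.139  0.068]
top blue_lug [402.9 159.2] 0.74 [ 0.609 -0.26   0.095]
top blue_lug [382.3 245.3] 0.7 [ 0.352 -0.191  0.097]
top blue_lug [392.  167.1] 0.53 [ 0.59  -0.231  0.069]
top wax [314.6 218. ] 0.67 [0.439 0.006 0.033]
scene blue_unit [221.9 208.2] 0.97 [ 0.64  -0.201  0.068]
scene blue_unit [288.2 159.6] 0.82 [ 0.376 -0.134  0.073]
scene blue_unit [161.2 181.9] 0.39 [ 0.613 -0.448  0.053]
scene blue_lug [194.2 266.2] 0.74 [ 0.802 -0.185  0.011]
scene blue_lug [209.2 194.9] 0.49 [ 0.616 -0.26   0.075]
scene blue_lug [276.3 153.4] 0.46 [ 0.373 -0.178  0.081]
scene blue_lug [221.9 207.4] 0.23 [ 0.638 -0.203  0.069]
scene wax [320.6 200. ] 0.48 [0.455 0.015 0.024]
scene wax [450.7 204.9] 0.24 [ 0.284  0.374 -0.002]
```

View pics/top0.png

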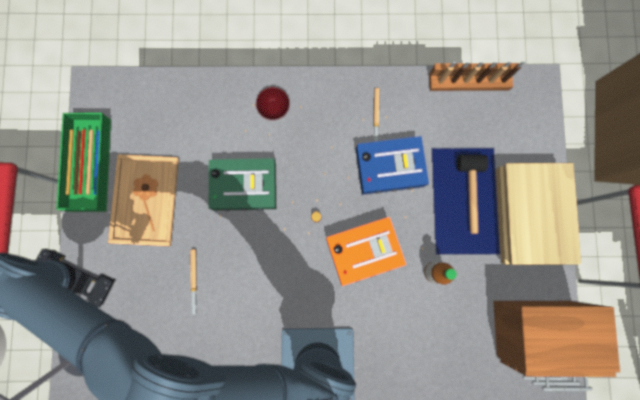

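View pics/scene0.png

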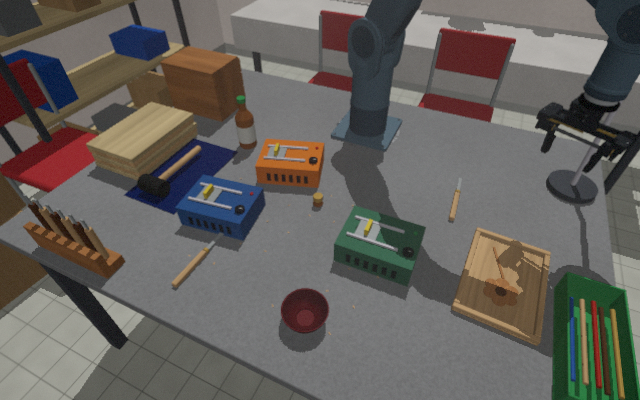

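```bash
cat >> h.py <<'E'
from scipy.spatial.transform import Rotation as Ro
def fit(p,zlo=.055,zhi=.08,c=(.595,-.235),r=.16):
    """blue top face: world points -> minAreaRect"""
    h=cv2.cvtColor(p["frame"],cv2.COLOR_BGR2HSV)
    m=(h[...,0]>95)&(h[...,0]<125)&(h[...,1]>110)&(p["depth"]>0)
    v,u=np.nonzero(m);X=depthpt(p,np.c_[u,v])
    k=(X[:,2]>zlo)&(X[:,2]<zhi)&(np.hypot(X[:,0]-c[0],X[:,1]-c[1])<r);X=X[k]
    return X,cv2.minAreaRect(X[:,:2].astype(np.float32)*1000)
def delta(target,yawdeg=None,frm=None):
    s=telemetry.read_state();R=Ro.from_euler("xyz",s["tcp_rot"])
    d=R.inv().apply(np.array(target)-(s["tcp_pos"] if frm is None else frm))*1000
    y=np.degrees(s["tcp_rot"][2])
    dy=None if yawdeg is None else -((yawdeg-y+180)%360-180)
    return d.round(1),dy
E
python3 - <<'E'
from h import *
np.set_printoptions(precision=3,suppress=True)
for n in("top","scene"):
    p=eyes.get_image(n);X,r=fit(p);print(n,len(X),r,X[:,2].mean())
print(delta([.58,-.24,.29],90))
E
```

```text
top 2344 ((601.6494140625, -232.37289428710938), (152.02792358398438, 200.2901153564453), 6.737099647521973) 0.06902771551925511
scene 2099 ((607.33154296875, -231.44070434570312), (153.815673828125, 203.05523681640625), 7.077696800231934) 0.06837941476959711
(array([-626.9, -618.9,  -51.2]), np.float64(64.68545626156686))
```

```bash
python3 -m pendant '[{"tx":-20,"ty":-20,"tz":-10,"yaw":0},{"tx":-48,"ty":-47,"tz":-20,"yaw":5},{"tx":-76,"ty":-75,"tz":-30,"yaw":11},{"tx":-104,"ty":-102,"tz":-40,"yaw":18},{"tx":-132,"ty":-130,"tz":-50,"yaw":25},{"tx":-160,"ty":-158,"tz":-50,"yaw":32},{"tx":-188,"ty":-186,"tz":-50,"yaw":39},{"tx":-216,"ty":-213,"tz":-50,"yaw":46},{"tx":-244,"ty":-240,"tz":-50,"yaw":53},{"tx":-272,"ty":-268,"tz":-50,"yaw":58}]' 0 10
python3 -c "
from h import *
print(delta([.58,-.24,.29],96.8))"
```

```text
time: 1.33
tcp_pos: [0.4096, 0.2274, 0.2891]
tcp_rot: [3.141, -0.001, 1.682]
force: [0.6, 0.2, 0.2]
grip_width: 0.0235
(array([-483.4,  117.6,   -1.2]), np.float64(-0.4477655663058613))
```

```bash
python3 -m pendant '[{"tx":-39,"ty":9},{"tx":-78,"ty":19},{"tx":-117,"ty":28},{"tx":-156,"ty":38},{"tx":-195,"ty":47},{"tx":-234,"ty":57},{"tx":-273,"ty":66},{"tx":-312,"ty":76},{"tx":-351,"ty":85},{"tx":-390,"ty":94}]' 
python3 -m pendant '[{"tx":-30,"ty":7},{"tx":-60,"ty":14},{"tx":-90,"ty":22},{"tx":-90,"ty":22},{"tx":-90,"ty":22},{"tx":-90,"ty":22}]'
python3 - <<'E'
from h import *
np.set_printoptions(precision=3,suppress=True)
p=eyes.get_image("wrist");cv2.imwrite("pics/w1.png",p["frame"])
print(np.array(p["pose"]))
X,r=fit(p);print(len(X),r,X[:,2].mean())
for r in models.spot_in(p,"blue_lug")[:3]:print(r,depthpt(p,r["point"])[0])
E
```

```text
[[ 0.994 -0.104 -0.035  0.402]
 [ 0.11   0.944  0.312  0.308]
 [ 0.001 -0.314  0.949  0.435]
 [ 0.     0.     0.     1.   ]]
0 ((0.0, 0.0), (0.0, 0.0), 0.0) nanvalidation failed for argument at $[0]...
validation failed for argument at $[0]...
<stdin>:5: RuntimeWarning: Mean of empty slice.
  ret = ret.dtype.type(ret / rcount)
```

View pics/w1.png

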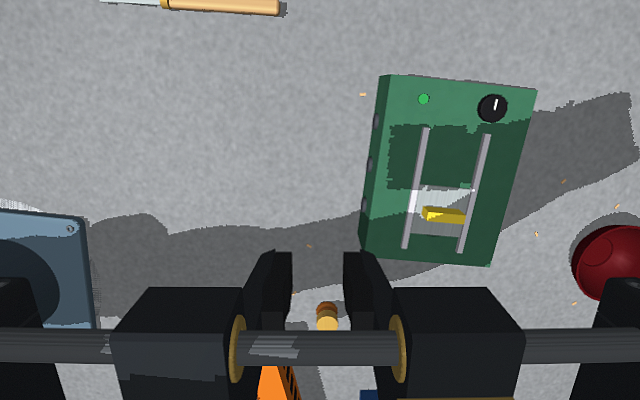

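```bash
python3 -m pendant '[{"tx":-39,"ty":10,"tz":0,"yaw":0},{"tx":-78,"ty":20,"tz":0,"yaw":0},{"tx":-117,"ty":29,"tz":0,"yaw":0},{"tx":-156,"ty":40,"tz":0,"yaw":0},{"tx":-195,"ty":50,"tz":0,"yaw":0},{"tx":-234,"ty":60,"tz":0,"yaw":0},{"tx":-273,"ty":70,"tz":0,"yaw":0},{"tx":-312,"ty":80,"tz":0,"yaw":0},{"tx":-351,"ty":90,"tz":0,"yaw":0},{"tx":-390,"ty":100,"tz":0,"yaw":0}]' 
python3 -m pendant '[{"tx":-39,"ty":8,"tz":0,"yaw":0},{"tx":-78,"ty":16,"tz":0,"yaw":0},{"tx":-117,"ty":25,"tz":0,"yaw":0},{"tx":-156,"ty":33,"tz":0,"yaw":0},{"tx":-175,"ty":37,"tz":0,"yaw":0},{"tx":-175,"ty":37,"tz":0,"yaw":0},{"tx":-175,"ty":37,"tz":0,"yaw":0}]'
python3 - <<'E'
from h import *
np.set_printoptions(precision=3,suppress=True)
p=eyes.get_image("wrist");cv2.imwrite("pics/w2.png",p["frame"])
print(np.array(p["pose"])[:3,3])
X,r=fit(p);print(len(X),r,X[:,2].mean())
for r in models.spot_in(p,"blue_lug")[:3]:print(r,depthpt(p,r["point"])[0])
E
```

```text
time: 2.27
tcp_pos: [0.5548, -0.1476, 0.2888]
tcp_rot: [3.141, -0.0, 1.69]
force: [0.3, 0.6, 0.2]
grip_width: 0.0009
time: 2.85
tcp_pos: [0.6112, -0.3165, 0.288]
tcp_rot: [-3.141, -0.0, 1.687]
force: [-1.1, 0.3, -0.5]
grip_width: 0.0
[ 0.603 -0.236  0.434]
21588 ((608.295654296875, -246.2078857421875), (150.1779022216797, 173.11813354492188), 6.601836681365967) 0.06984441296254852
{'point': [320.7, 115.2], 'score': 0.76} [ 0.61  -0.263  0.094]
{'point': [59.9, 16.4], 'score': 0.59} [ 0.355 -0.201  0.073]
```

View pics/w2.png

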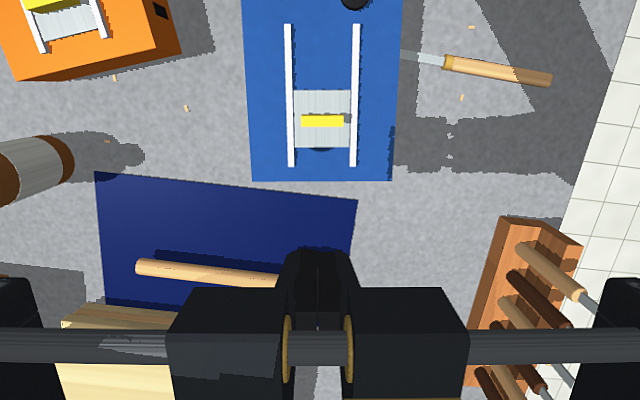

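```bash
cat >> h.py <<'E'
C=np.array([.606,-.2325]);A=np.radians(6.6)
def W(x,y,z):
    return [C[0]+x*np.cos(A)-y*np.sin(A),C[1]+x*np.sin(A)+y*np.cos(A),z]
def loc(X):
    d=np.array(X)[:2]-C;return np.array([d[0]*np.cos(A)+d[1]*np.sin(A),-d[0]*np.sin(A)+d[1]*np.cos(A),X[2]]).round(4)
E
python3 -c "
from h import *
print(delta(W(0,-.064,.11),96.6),delta(W(0,-.064,.084)),delta(W(0,0,.084)))"
```

```text
(array([ 17.4,   3.8, 178.5]), np.float64(0.21832853969675625)) (array([ 17.3,   3.8, 204.5]), None) (array([ 81.3,   4.1, 204.6]), None)
```

```bash
python3 -m pendant '[{"tx":17,"ty":4,"tz":35,"yaw":0},{"tx":17,"ty":4,"tz":73,"yaw":0},{"tx":17,"ty":4,"tz":110,"yaw":0},{"tx":17,"ty":4,"tz":145,"yaw":0},{"tx":17,"ty":4,"tz":170,"yaw":0},{"tx":17,"ty":4,"tz":178,"yaw":0},{"tx":17,"ty":4,"tz":178,"yaw":0},{"tx":17,"ty":4,"tz":178,"yaw":0}]'
python3 - <<'E'
from h import *
p=eyes.get_image("wrist");cv2.imwrite("pics/w3.png",p["frame"])
for r in models.spot_in(p,"blue_lug")[:2]:print(r,loc(depthpt(p,r["point"])[0]))
print(loc(telemetry.read_state()["tcp_pos"]))
X,r=fit(p);print(r)
E
```

```text
time: 3.62
tcp_pos: [0.6141, -0.2981, 0.1121]
tcp_rot: [3.14, 0.0, 1.689]
force: [0.3, -0.6, 0.9]
grip_width: 0.0005
{'point': [315.4, 178.8], 'score': 0.57} [ 0.0009 -0.0306  0.0845]
[ 0.0009 -0.0672  0.1133]
((609.4888916015625, -255.97097778320312), (151.3731231689453, 156.41978454589844), 6.695876598358154)
```

View pics/w3.png

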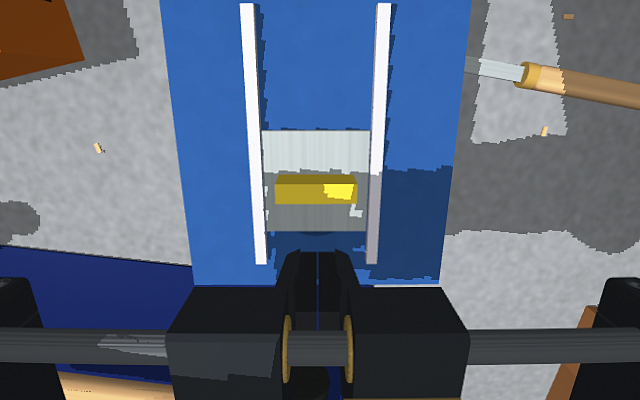

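```bash
python3 -m pendant '[{"tx":0,"ty":-1,"tz":14,"yaw":0},{"tx":0,"ty":-1,"tz":28,"yaw":0},{"tx":0,"ty":-1,"tz":28,"yaw":0},{"tx":10,"ty":-1,"tz":28,"yaw":0},{"tx":20,"ty":-1,"tz":28,"yaw":0},{"tx":30,"ty":-1,"tz":28,"yaw":0},{"tx":40,"ty":-1,"tz":28,"yaw":0},{"tx":50,"ty":-1,"tz":28,"yaw":0},{"tx":56,"ty":-1,"tz":28,"yaw":0},{"tx":56,"ty":-1,"tz":28,"yaw":0}]'
python3 -m pendant '[{"tx":3,"ty":0,"tz":0,"yaw":0},{"tx":6,"ty":0,"tz":0,"yaw":0},{"tx":9,"ty":0,"tz":0,"yaw":0},{"tx":9,"ty":0,"tz":0,"yaw":0}]'
python3 -c "
from h import *
s=telemetry.read_state();print(loc(s['tcp_pos']),s['force'])"
```

```text
time: 4.55
tcp_pos: [0.606, -0.2406, 0.0829]
tcp_rot: [3.141, -0.002, 1.69]
force: [0.0, 0.2, 0.4]
grip_width: 0.0005
time: 4.88
tcp_pos: [0.6049, -0.234, 0.0829]
tcp_rot: [3.141, -0.0, 1.688]
force: [-0.4, -0.4, -0.0]
grip_width: 0.0005
[-0.0013 -0.0014  0.0829] [-0.38306043 -0.4096794  -0.02173065]
```

```bash
python3 -m pendant '[{"tx":3,"ty":1,"tz":0,"yaw":0},{"tx":5,"ty":1,"tz":0,"yaw":0},{"tx":5,"ty":1,"tz":0,"yaw":0}]'
python3 - <<'E'
from h import *
p=eyes.get_image("wrist");cv2.imwrite("pics/w4.png",p["frame"])
for r in models.spot_in(p,"blue_lug")[:2]:print(r,loc(depthpt(p,r["point"])[0]))
s=telemetry.read_state();print(loc(s['tcp_pos']),s['force'])
E
```

```text
time: 5.13
tcp_pos: [0.6047, -0.2334, 0.0831]
tcp_rot: [3.141, 0.006, 1.685]
force: [1.2, -9.2, -2.1]
grip_width: 0.0003
{'point': [320.1, 217.3], 'score': 0.78} [0.0014 0.0209 0.0739]
[-0.0013 -0.0007  0.083 ] [ 0.92856525 -8.81761985 -2.98720293]
```

View pics/w4.png

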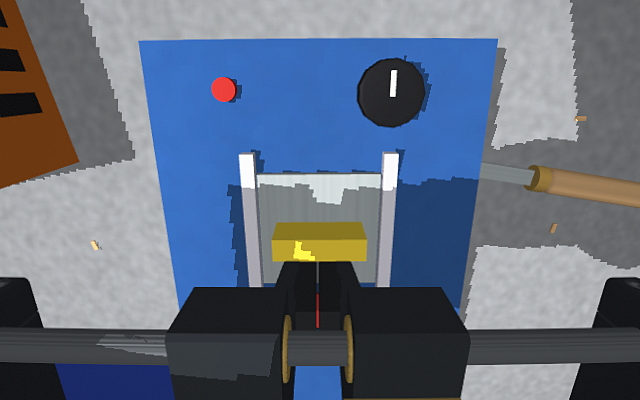

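```bash
python3 -m pendant '[{"tx":-12,"ty":0,"tz":0,"yaw":0},{"tx":-15,"ty":0,"tz":-20,"yaw":0},{"tx":-40,"ty":0,"tz":-45,"yaw":0},{"tx":-70,"ty":0,"tz":-60,"yaw":0},{"tx":-100,"ty":0,"tz":-70,"yaw":0},{"tx":-105,"ty":0,"tz":-70,"yaw":0},{"tx":-105,"ty":0,"tz":-70,"yaw":0},{"tx":-105,"ty":0,"tz":-70,"yaw":0}]'
python3 - <<'E'
from h import *
p=eyes.get_image("wrist");cv2.imwrite("pics/w5.png",p["frame"])
h=cv2.cvtColor(p["frame"],cv2.COLOR_BGR2HSV)
m=(((h[...,0]<8)|(h[...,0]>172))&(h[...,1]>130)&(h[...,2]>60)).astype(np.uint8)
n,l,st,ce=cv2.connectedComponentsWithStats(m)
for i in range(1,n):
    if st[i,4]>100:print(st[i],ce[i],loc(on_z(p,ce[i],.054)[0]),loc(depthpt(p,ce[i])[0]))
for t in("blue_lug","blue_key_top"):
    for r in models.spot_in(p,t)[:2]:print(t,r,loc(depthpt(p,r["point"])[0]))
s=telemetry.read_state();print(loc(s['tcp_pos']),s['force'])
E
```

```text
time: 5.9
tcp_pos: [0.6168, -0.3328, 0.1519]
tcp_rot: [-3.141, -0.002, 1.687]
force: [-0.5, 1.0, 0.3]
grip_width: 0.0002
[301 107  35  37 994] [317.84507042 124.88430584] [ 0.0009 -0.0457  0.054 ] [ 0.0009 -0.0458  0.0537]
blue_lug {'point': [317.2, 36.9], 'score': 0.56} [0.0005 0.0072 0.0731]
blue_key_top {'point': [319.1, 125.2], 'score': 0.66} [ 0.0018 -0.0459  0.0544]
[-1.000e-04 -9.930e-02  1.517e-01] [ 0.49534952  0.46713367 -0.34241408]
```

View pics/w5.png

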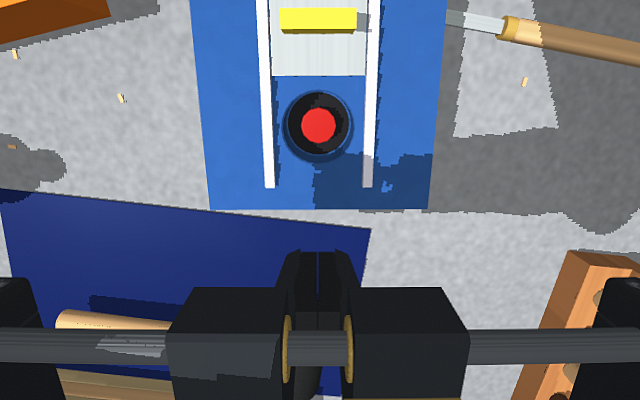

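```bash
python3 -m pendant '[{"tx":25,"ty":1,"tz":0,"yaw":0},{"tx":50,"ty":1,"tz":15,"yaw":0},{"tx":53.5,"ty":1,"tz":45,"yaw":0},{"tx":53.5,"ty":1,"tz":70,"yaw":0},{"tx":53.5,"ty":1,"tz":75,"yaw":0},{"tx":53.5,"ty":1,"tz":75,"yaw":0},{"tx":53.5,"ty":1,"tz":75,"yaw":0},{"tx":53.5,"ty":1,"tz":75,"yaw":0}]'
python3 - <<'E'
from h import *
for i in range(3):
    eyes.get_image("wrist");s=telemetry.read_state();print(loc(s['tcp_pos']),s['force'],s['tcp_rot'][2])
print(delta(W(.001,-.0458,.058)))
E
```

```text
time: 6.72
tcp_pos: [0.6129, -0.2812, 0.0795]
tcp_rot: [3.14, 0.002, 1.687]
force: [0.3, 0.4, -0.1]
grip_width: 0.0007
[ 0.0013 -0.0492  0.0795] [ 0.86877077  0.37957525 -0.16618032] 1.6871099243160494
[ 0.0012 -0.0491  0.0794] [0.17466879 0.01113933 0.41420615] 1.6871931332512746
[ 0.0011 -0.049   0.0792] [-0.88012392 -0.09662347  0.06463993] 1.6871961071100203
(array([ 3.2, -0.1, 21.2]), None)
```

```bash
python3 -m pendant '[{"tx":3,"ty":0,"tz":0,"yaw":0},{"tx":3,"ty":0,"tz":5,"yaw":0},{"tx":3,"ty":0,"tz":10,"yaw":0},{"tx":3,"ty":0,"tz":15,"yaw":0},{"tx":3,"ty":0,"tz":20,"yaw":0},{"tx":3,"ty":0,"tz":20,"yaw":0}]'
python3 -c "
from h import *
s=telemetry.read_state();print(loc(s['tcp_pos']),s['force'],s['moment'])"
```

```text
time: 7.37
tcp_pos: [0.6107, -0.2769, 0.0561]
tcp_rot: [-3.14, -0.001, 1.687]
force: [-0.7, -0.5, 0.6]
grip_width: 0.0006
[-0.0004 -0.0447  0.0561] [-0.67651894 -0.518906    0.57758826] [-0.08544426  0.07315873  0.00233385]
```

Centred in the well, free, just above the key. Press.

```bash
python3 -m pendant '[{"tx":-0.5,"ty":1,"tz":3,"yaw":0},{"tx":-0.5,"ty":1,"tz":6,"yaw":0},{"tx":-0.5,"ty":1,"tz":9,"yaw":0},{"tx":-0.5,"ty":1,"tz":11,"yaw":0},{"tx":-0.5,"ty":1,"tz":13,"yaw":0},{"tx":-0.5,"ty":1,"tz":13,"yaw":0}]'
python3 -c "
from h import *
s=telemetry.read_state();print(loc(s['tcp_pos']),s['force'],s['moment'])"
```

```text
time: 7.87
tcp_pos: [0.6129, -0.2781, 0.048]
tcp_rot: [3.141, -0.001, 1.687]
force: [-8.5, 6.1, 26.7]
grip_width: 0.0009
[ 0.0016 -0.0461  0.048 ] [-8.51855789  6.12969375 26.69556423] [ 1.11087031  1.93936558 -0.03204883]
```

```bash
python3 -m pendant '[{"tx":0,"ty":0,"tz":0,"yaw":0},{"tx":0,"ty":0,"tz":0,"yaw":0},{"tx":0,"ty":0,"tz":0,"yaw":0},{"tx":0,"ty":0,"tz":-8,"yaw":0},{"tx":0,"ty":0,"tz":-30,"yaw":0},{"tx":0,"ty":0,"tz":-60,"yaw":0},{"tx":0,"ty":0,"tz":-90,"yaw":0},{"tx":10,"ty":0,"tz":-100,"yaw":0},{"tx":45,"ty":0,"tz":-100,"yaw":0},{"tx":80,"ty":0,"tz":-100,"yaw":0}]'
python3 -m pendant '[{"tx":12,"ty":0,"tz":0,"yaw":0},{"tx":12,"ty":0,"tz":0,"yaw":0},{"tx":12,"ty":0,"tz":0,"yaw":0}]'
python3 - <<'E'
from h import *
for i in range(3):
    eyes.get_image("top");s=telemetry.read_state();print(loc(s['tcp_pos']),s['force'])
print(delta(W(0,.045,.084)))
E
```

```text
time: 8.7
tcp_pos: [0.6033, -0.1989, 0.1454]
tcp_rot: [3.14, 0.002, 1.684]
force: [0.7, 0.5, -0.3]
grip_width: 0.0003
time: 8.95
tcp_pos: [0.6019, -0.1856, 0.1444]
tcp_rot: [-3.141, 0.0, 1.689]
force: [-0.7, -0.0, -0.4]
grip_width: 0.0006
[0.001  0.0454 0.1445] [ 0.35963604 -0.70874506 -0.83104321]
[0.0008 0.0445 0.1446] [-0.13716808 -0.35874711 -0.28941475]
[0.0007 0.0442 0.1447] [-0.70395254 -0.64783029  0.85532238]
(array([ 0.9, -0.7, 60.7]), None)
```

```bash
python3 -m pendant '[{"tx":1,"ty":-1,"tz":30,"yaw":0},{"tx":1,"ty":-1,"tz":55,"yaw":0},{"tx":1,"ty":-1,"tz":61,"yaw":0},{"tx":1,"ty":-1,"tz":61,"yaw":0},{"tx":-10,"ty":-1,"tz":61,"yaw":0},{"tx":-20,"ty":-1,"tz":61,"yaw":0},{"tx":-30,"ty":-1,"tz":61,"yaw":0},{"tx":-40,"ty":-1,"tz":61,"yaw":0},{"tx":-50,"ty":-1,"tz":61,"yaw":0},{"tx":-60,"ty":-1,"tz":61,"yaw":0}]'
python3 -m pendant '[{"tx":-6,"ty":0,"tz":0,"yaw":0},{"tx":-11,"ty":0,"tz":0,"yaw":0},{"tx":-14,"ty":0,"tz":0,"yaw":0},{"tx":-14,"ty":0,"tz":0,"yaw":0}]'
python3 -c "
from h import *
s=telemetry.read_state();print(loc(s['tcp_pos']),s['force'])"
```

```text
time: 9.93
tcp_pos: [0.6085, -0.2474, 0.0845]
tcp_rot: [3.14, 0.0, 1.687]
force: [0.1, 2.5, 0.8]
grip_width: 0.0007
time: 10.27
tcp_pos: [0.6093, -0.261, 0.0837]
tcp_rot: [-3.141, 0.001, 1.687]
force: [-0.1, -0.3, 0.3]
grip_width: 0.0004
[-0.     -0.0287  0.0837] [-0.08628205 -0.30553912  0.33365945]
```

```bash
python3 -m pendant '[{"tx":-2,"ty":0,"tz":0,"yaw":0},{"tx":-4,"ty":0,"tz":0,"yaw":0},{"tx":-6,"ty":0,"tz":0,"yaw":0},{"tx":-6,"ty":0,"tz":0,"yaw":0}]'
python3 -c "
from h import *
s=telemetry.read_state();print(loc(s['tcp_pos']),s['force'])"
```

```text
time: 10.6
tcp_pos: [0.6096, -0.2623, 0.0833]
tcp_rot: [-3.139, -0.006, 1.689]
force: [-3.5, 8.5, 6.6]
grip_width: 0.0005
[ 0.0002 -0.03    0.0833] [-3.45772077  8.51180036  6.57615844]
```

```bash
python3 -m pendant '[{"tx":-7,"ty":0,"tz":0,"yaw":0},{"tx":-7,"ty":0,"tz":0,"yaw":0},{"tx":8,"ty":0,"tz":0,"yaw":0},{"tx":18,"ty":0,"tz":-3,"yaw":0},{"tx":18,"ty":0,"tz":-35,"yaw":0},{"tx":18,"ty":0,"tz":-70,"yaw":0},{"tx":0,"ty":0,"tz":-95,"yaw":0},{"tx":-35,"ty":0,"tz":-100,"yaw":0},{"tx":-65,"ty":0,"tz":-100,"yaw":0},{"tx":-65,"ty":0,"tz":-100,"yaw":0}]'
python3 -m pendant '[{"tx":0,"ty":0,"tz":0,"yaw":0},{"tx":0,"ty":0,"tz":0,"yaw":0},{"tx":0,"ty":0,"tz":0,"yaw":0}]'
python3 - <<'E'
from h import *
p=eyes.get_image("wrist");cv2.imwrite("pics/w6.png",p["frame"])
h=cv2.cvtColor(p["frame"],cv2.COLOR_BGR2HSV)
X=None
m=((h[...,0]>20)&(h[...,0]<35)&(h[...,1]>150)&(h[...,2]>80))
v,u=np.nonzero(m);X=depthpt(p,np.c_[u,v]);X=X[X[:,2]>.0925]
L=np.array([loc(x) for x in X]);L=L[abs(L[:,0])<.04]
print(len(L),np.percentile(L,[2,98],axis=0),np.median(L,axis=0))
t=eyes.get_image("top");cv2.imwrite("pics/top1.png",t["frame"][60:360,50:530])
E
```

```text
time: 11.43
tcp_pos: [0.6161, -0.339, 0.1855]
tcp_rot: [3.141, 0.008, 1.681]
force: [-1.1, -1.4, 0.3]
grip_width: 0.0006
time: 11.68
tcp_pos: [0.6181, -0.3287, 0.1833]
tcp_rot: [-3.141, -0.001, 1.689]
force: [-0.3, 0.0, 0.3]
grip_width: 0.0009
934 [[-0.0179   -0.071868  0.092966]
 [ 0.0205   -0.041     0.267634]] [ 0.0014 -0.0456  0.0943]
```

View pics/w6.png

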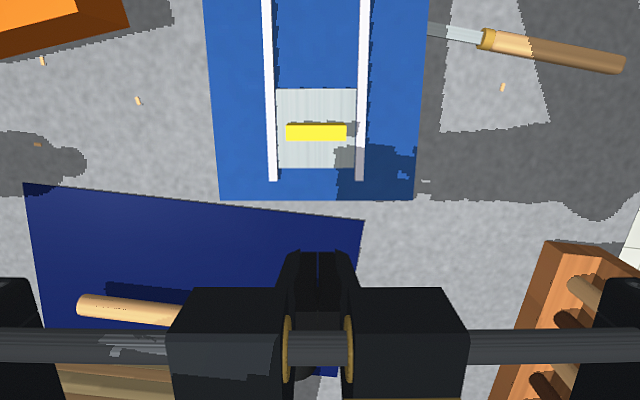

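View pics/top1.png

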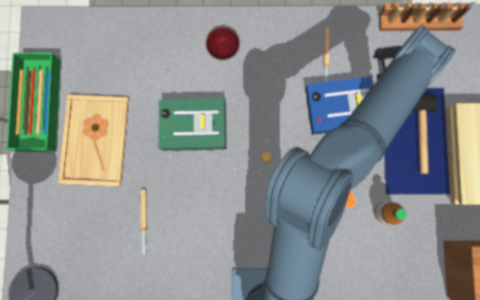

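```bash
python3 - <<'E'
from h import *
t=eyes.get_image("top");uv=proj(t,[W(-.03,.078,.075)])[0].round().astype(int);print(uv)
a=cv2.imread("pics/top0.png")
for f in(a,t["frame"]):
    q=f[uv[1]-3:uv[1]+4,uv[0]-3:uv[0]+4].reshape(-1,3).astype(int);print(q[np.argmax(q[:,2]-q[:,0])],q[np.argmax(q[:,1]-q[:,0])])
s=telemetry.read_state();print(s["time"],s["joint_vel"],s["force"])
E
```

```text
[369 174]
[148  92 115] [146  90 108]
[151  93 116] [151  93 116]
11.8333 [ 0.00545666 -0.00146901  0.00496677 -0.00497429  0.00062116  0.0009693
  0.00232459] [-0.60605073  0.27022528  0.35737628]
```

```bash
python3 -c "
from workcell import job_done;print(job_done())"
```

```text
the job is handed in; nothing more can be done
None
```

I opened the blue unit's shutter fully, pressed the red key down to its stop, and pushed the shutter fully shut again. The job is handed in at about 11.8 s on the robot's clock. All moves were pushes with shut fingers.

| Step | What the checks showed |
|---|---|
| Open | The lug pushed up against its end stop at about 9 N, and the picture then showed the whole well and key clear. |
| Press | The fingertip stopped at z = 48 mm, about 6 mm below the key's top as measured, with 27 N vertical force. I held it there about 0.3 s. There was also about 10 N of sideways force, so the finger may have rubbed the well or the key. |
| Shut | The shutter was pushed onto its stop at about 8.5 N. The last wrist picture puts the lug at y = -45.6 mm in the unit's own frame, against -45 mm nominal and -45.8 mm measured for the key. |

At hand-in the arm was clear and still, with no contact force. The last top picture showed the tray, bowl, wax, tea, green unit and both gouges where they were. The arm hid part of the orange unit and the mallet, but nothing there was touched.

One check was inconclusive: the colour sample of the unit's lamp in the top camera missed it, so I cannot say whether the lamp changed. In that picture it still looked reddish. I relied on the press depth and force instead.

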